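# Find the outlet key left latched in, and release it

## Task

One of the four outlets of the bench power box was left on: under one of its four rubber-capped keys the switch is latched in, though the caps all look alike. Feel for it with light taps of the fingertips (a key that is off is firm at once, while the cap of the latched one gives a few millimetres with hardly any force), then press that key right in and let it go, so that all four outlets are off. A key that is off must not be pressed so far that it latches, and the tools lying round the box stay where they are.

Things in the scene. Friction and masses are not known exactly. Their poses are not given: they have to be found in the camera images.
- power_box: bench power box: grey sheet-metal housing with a bright top plate, screwed down by a lug at each end, 150 mm deep (its x) by 250 wide (its y) by 62 high; origin at the centre of its underside. In a row along its y, 36 mm to its -x side (nearer the robot), stand four identical keys 52 mm apart; behind each is the flat round cover of its outlet, 74 mm above the bench
- key_row (a point): middle of the row of keys, level with the cap tops. Off: switch right under the cap, yields only above 4.5 N, then 1.5 N per mm to 10 N (more if fast); 5 to 7 mm in it latches on. Latched on: the cap gives over 3 mm at 0.7 to 1.4 N, then meets the switch (5 N and more). Pressed to its stop (about 10.5 mm below full height; 12 N, then steeply rising) and let go, it springs out: off. Pressed so again, it latches. The rubber sinks up to 1 mm
- switch_1: one of the four keys (its number tells nothing of its place in the row or its state): round black rubber cap 28 mm across in a steel collar 37 mm across, whose top is 14 mm below the cap's. Origin, fixed in the box: middle of the cap's top when out, 80 mm above the bench; z up, pressed straight down. The light cap always stands out by itself, whether the switch beneath it is out (off) or latched in (on)
- switch_2: one of the four keys (its number tells nothing of its place in the row or its state): round black rubber cap 28 mm across in a steel collar 37 mm across, whose top is 14 mm below the cap's. Origin, fixed in the box: middle of the cap's top when out, 80 mm above the bench; z up, pressed straight down. The light cap always stands out by itself, whether the switch beneath it is out (off) or latched in (on)
- switch_3: one of the four keys (its number tells nothing of its place in the row or its state): round black rubber cap 28 mm across in a steel collar 37 mm across, whose top is 14 mm below the cap's. Origin, fixed in the box: middle of the cap's top when out, 80 mm above the bench; z up, pressed straight down. The light cap always stands out by itself, whether the switch beneath it is out (off) or latched in (on)
- switch_4: one of the four keys (its number tells nothing of its place in the row or its state): round black rubber cap 28 mm across in a steel collar 37 mm across, whose top is 14 mm below the cap's. Origin, fixed in the box: middle of the cap's top when out, 80 mm above the bench; z up, pressed straight down. The light cap always stands out by itself, whether the switch beneath it is out (off) or latched in (on)
- con_rod: steel connecting rod, 102 x 173 x 18 mm, lying flat to the left of the box; loose, not to be shifted; origin under its middle
- screwdriver: screwdriver with a yellow handle, 178 mm long, 26 mm high, lying between the box and the robot; loose, not to be shifted; origin under its middle
- micrometer: outside micrometer, 52 x 102 x 16 mm, lying between the box and the robot, right of the screwdriver; loose, not to be shifted; origin under its middle
- nut: hex nut, 25 mm across, 13 mm high, to the right of the box; loose, not to be shifted; origin under its middle

How it is judged (in metres and radians):
On the way:
1. a key is pressed right in, past the point where its latch lets go (((z of crank_1_c0 in the frame of switch_1 below -0.0337 m and contact force between the fingers and switch_1 above 1 N) or (z of crank_2_c0 in the frame of switch_2 below -0.0337 m and contact force between the fingers and switch_2 above 1 N) or (z of crank_3_c0 in the frame of switch_3 below -0.0337 m and contact force between the fingers and switch_3 above 1 N) or (z of crank_4_c0 in the frame of switch_4 below -0.0337 m and contact force between the fingers and switch_4 above 1 N))), for 0.04 s.
At the end, for the whole second after the job is handed in: all four switches are off: under every cap the switch stands out within 1.5 mm of its full height, so none is latched; the connecting rod, screwdriver, micrometer and nut lie within 12 mm of where they were (z of crank_1_c0 in the frame of switch_1 above -0.0278 m and z of crank_2_c0 in the frame of switch_2 above -0.0278 m and z of crank_3_c0 in the frame of switch_3 above -0.0278 m and z of crank_4_c0 in the frame of switch_4 above -0.0278 m and distance of each of con_rod, screwdriver, micrometer, nut from where it was at the start of the episode below 0.012 m); the robot touches nothing.
It fails at once if a key that was off is pressed in, to where it latches (a switch has gone more than 6.7 mm from where it started, farther than the latched one can) (distance of any of crank_1_c0, crank_2_c0, crank_3_c0, crank_4_c0 from where it was at the start of the episode above 0.0067 m).
It fails at once if a tool lying round the box is shifted or lifted by more than 12 mm (distance of any of con_rod, screwdriver, micrometer, nut from where it was at the start of the episode above 0.012 m).
It also fails if it takes over 45 s, if anything falls off the work surface, if the arm or the gripper's body presses on something with over 40 N, if the wrist force passes 120 N, or if a joint passes its speed limit or range.

## Robot

A 6-joint arm with a two-finger parallel gripper is mounted at the origin on a cart in front of the work surface, level with it; the furniture and walls round the work are solid. World frame = base frame: x ahead of the robot, y to its left, z up, the work surface at z = 0. Lengths are in m, angles in degrees, forces in N, time in s.
With the tool pointing down it reaches from about 0.3 to 0.875 m from the base axis. Payload 4.2 kg.
Tool frame: the origin (TCP) lies where the fingers leave the gripper's body, on its centre line; the fingertips stand 73 mm ahead of it and the grasp point (between the pads) lies 54 mm ahead of it; z points along the fingers, y is the line along which they close (so a half turn about z gives the same grasp; the last joint's range is limited). The gripper opens to 85 mm and grips with 20 to 120 N. Pads are 22 mm wide; open, the fingers measure 114 mm over their backs; the gripper's body (76 mm by 85 mm) begins 54 mm behind the grasp point. The pads swing forward as they close: fully open they stand 13 mm farther back than shut.
Start: joints at [-75.287, 18.312, 89.639, -0, 72.044, -1.146], TCP at [0.157, -0.553, 0.304] pointing down, gripper open.
Joint ranges: [-177.97, 177.97], [-48.28, 115.42], [12.27, 149.76], [-77.06, 257.06], [2.81, 150.46], [-146.56, 146.56]. Speed limits (degrees/s): [147.25, 147.25, 180, 180, 180, 180].

## Interface

Orientations are given as a 3x3 rotation matrix whose columns are the frame's x, y, z axes.
In Python, from rig import r gives the robot as it stands. The module is installed in compiled form; this text tells all that it offers.
- The arm moves only by the tool move_arm, never from a script. Its arguments are lists of equal length, an entry for each row: "angular": the turn, a rotation vector about the tool's x, y, z in units of 6 degrees (1.0 is 6 degrees), a list of three; "xyz": the shift along the tool's x, y, z in mm, a list of three; "jaw": the closure, from -1 (fully open) to 1 (shut). A call has 1 to 20 rows; each row shifts and turns the commanded pose from where the row before left it, along the tool's axes as they then stand; what a row does not reach is not made up. A row lasts 1/8 s, in which the tool goes at most 62.5 mm and 10.7 degrees, less where a joint would pass 70% of its speed; a pose out of reach is approached as far as the arm can. A call is refused whole if a number of a shift passes 62.5 or a number of a turn 1, either way. A call with a gripper value outside its range is refused whole. The fingers move at their own pace and stop on an object; the grip force is fixed at half the most. Time passes only in rows, so rows that do not move let the fingers close. It gives the time, the measured TCP pose, the force, the opening and the grip force at its end, in the units of the state.
- r.read_state(): the state, without advancing time (a new reading comes with each control period).
- r.capture(name): name is "scene" or "top" or "wrist"; returns a dict with "image" (480x640x3 uint8, red, green, blue), "intrinsics" (3x3 intrinsics, pixels), "D" ([k1, k2, p1, p2, k3] as OpenCV has them; the pictures are not rectified), "R" (3x3) and "t" (3): a world point X has camera coordinates R X + t. Camera axes: x right, y down, z forward; pixel columns grow to the right and rows downward; lengths in m; the calibration is good to about 2 mm. A picture is of the moment at which its call begins. There is no depth.
- r.finish_job(): hands the job in; it is judged then, once.
The state is a dict: "time_s": time; "joints": joint angles; "joint_vel": joint speeds; "joint_efforts": joint torques, N m; "tool_pos": TCP position; "eef_rot": TCP orientation; "force": force on the tool from outside, world axes, zero at the start; "moment": the same for the moment, N m; "gripper_width": finger opening in m; "grip_force": force on a finger pad.
Only numpy, scipy, OpenCV 4.12 (cv2) and the standard library are available. Lean on these libraries where they do the work, as an engineer would, in place of code of your own. Each camera call takes 0.05 s, during which the arm holds its last target. There are 200 camera calls.

## Working session

There is one attempt and no reset: what is moved stays moved. The work goes in short steps, Python scripts to look and compute and a tool call to move; the robot and the scene stay as the last step left them, time stands still between calls to the robot, and variables do not carry over. Pictures are saved under pics/ and viewed, at most 10 in all, crops included, and the job is handed in when it is done.

Besides the shell and the picture viewer there is one more tool, called after ">>>" as name(argument=value, ...) on one line, values as JSON. move_arm: Moves the arm, as the interface text tells. Its arguments: {"type":"object","properties":{"angular":{"type":"array","items":{"type":"array","items":{"type":"number"}}},"xyz":{"type":"array","items":{"type":"array","items":{"type":"number"}}},"jaw":{"type":"array","items":{"type":"number"}}},"required":["angular","xyz","jaw"]}

```bash
mkdir -p pics; python3 - <<'E'
from rig import r
import cv2,numpy as np,pickle
d={}
for n in("scene","top"):
    c=r.capture(n);d[n]=c;cv2.imwrite(f"pics/{n}0.png",c["image"][:,:,::-1])
    print(n,(-c["R"].T@c["t"]).round(3),c["intrinsics"].round(1).tolist())
pickle.dump(d,open("c0.pkl","wb"))
s=r.read_state();print(s)
E
```

```text
scene [-0.158 -0.291  0.493] [[544.7, 0.0, 314.5], [0.0, 544.7, 241.6], [0.0, 0.0, 1.0]]
top [0.334 0.03  1.315] [[617.5, 0.0, 327.9], [0.0, 617.5, 239.6], [0.0, 0.0, 1.0]]
{'time_s': 0.1, 'joints': array([-7.52868131e+01,  1.83478734e+01,  8.96999099e+01, -2.03729806e-04,
        7.20440221e+01, -1.14635510e+00]), 'joint_vel': array([-0.01432957, -0.14583037, -0.14069499,  0.0009564 ,  0.00720772,
        0.00503347]), 'joint_efforts': array([ 1.65891550e-03, -4.16408157e+01, -2.34704000e+01,  1.10415468e-05,
        4.83328346e-03, -3.15759706e-06]), 'tool_pos': array([ 0.15705227, -0.55281103,  0.30316394]), 'eef_rot': array([[ 9.61934225e-01,  2.73280769e-01, -4.10226159e-04],
       [ 2.73281076e-01, -9.61932978e-01,  1.54890594e-03],
       [ 2.86761364e-05, -1.60205268e-03, -9.99998716e-01]]), 'force': array([ 0.17941325, -0.08039132,  0.77436893]), 'moment': array([-0.03718093,  0.00281955,  0.0646694 ]), 'grip_force': 0.0, 'gripper_width': 0.08568560871501223}
```

View pics/top0.png

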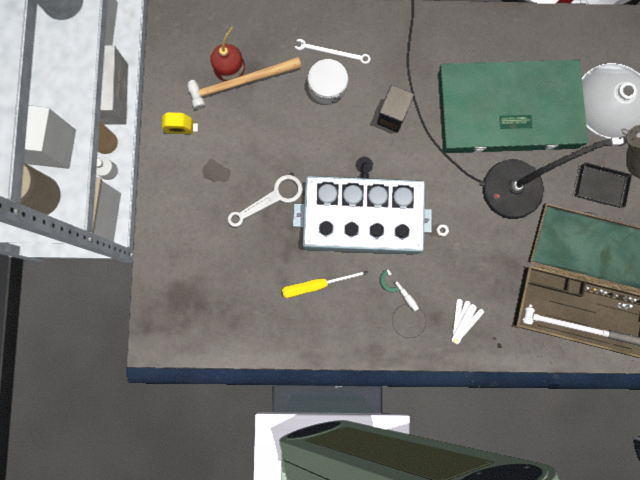

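View pics/scene0.png

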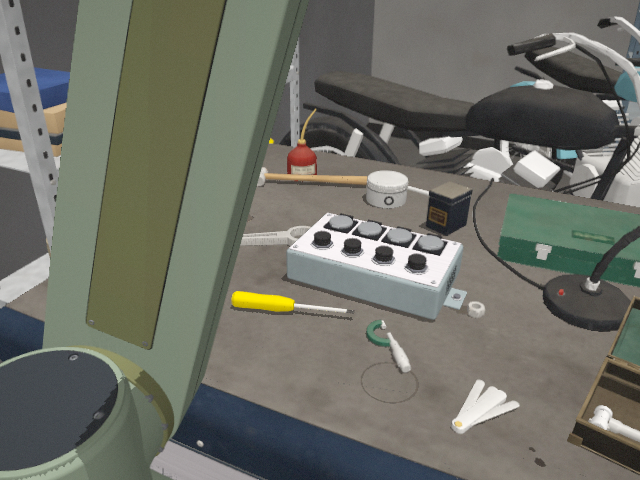

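The top view shows the four caps at about (326,228), (351,229), (376,230) and (402,231). In the scene view they are at (322,239), (352,246), (383,254) and (417,262). Next I'll refine these and triangulate.

```bash
cat > h.py <<'E'
import cv2,numpy as np
def ray(c,p):
    u=cv2.undistortPoints(np.array([[p]],float),c["intrinsics"],np.array(c["D"]))[0,0]
    d=c["R"].T@np.array([u[0],u[1],1]);return -c["R"].T@c["t"],d/np.linalg.norm(d)
def plane(c,p,z):
    o,d=ray(c,p);return o+d*(z-o[2])/d[2]
def tri(a,b):
    A=0;B=0
    for o,d in(a,b):
        P=np.eye(3)-np.outer(d,d);A=A+P;B=B+P@o
    return np.linalg.solve(A,B)
E
python3 - <<'E'
import pickle,cv2,numpy as np
from h import *
d=pickle.load(open("c0.pkl","rb"))
G={"top":[(326,228),(351,229),(376,230),(402,231)],"scene":[(322,239),(352,246),(383,254),(417,262)]}
P={}
for n,g in G.items():
    m=(d[n]["image"].max(2)<60).astype(np.uint8)
    k,l,s,ce=cv2.connectedComponentsWithStats(m)
    P[n]=[]
    for q in g:
        i=l[q[1],q[0]]; P[n].append(ce[i]); print(n,q,i,s[i],ce[i].round(1))
for a,b in zip(P["top"],P["scene"]):
    print("plane.075",plane(d["top"],a,.075).round(4),"scene",plane(d["scene"],b,.075).round(4),"tri",tri(ray(d["top"],a),ray(d["scene"],b)).round(4))
# wide: outlets on z=.074, tools
for nm,p,z in[("outL",(328,194),.074),("outR",(403,196),.074),("scr handle",(283,293),.013),("scr tip",(366,272),.01),("mic top",(388,272),.01)]: print(nm,plane(d["top"],p,z).round(3))
E
```

```text
top (326, 228) 0 [     0      0    640    480 294089] [317.9 234.6]
top (351, 229) 0 [     0      0    640    480 294089] [317.9 234.6]
top (376, 230) 0 [     0      0    640    480 294089] [317.9 234.6]
top (402, 231) 104 [396 225  12  12  71] [401.2 231.3]
scene (322, 239) 125 [314 236  17  10 104] [321.8 241.1]
scene (352, 246) 0 [     0      0    640    480 282016] [308.7 240.9]
scene (383, 254) 0 [     0      0    640    480 282016] [308.7 240.9]
scene (417, 262) 0 [     0      0    640    480 282016] [308.7 240.9]
plane.075 [0.5143 0.0332 0.075 ] scene [0.514  0.0121 0.075 ] tri [0.5195 0.0248 0.0685]
plane.075 [0.5143 0.0332 0.075 ] scene [0.5058 0.0307 0.075 ] tri [0.5146 0.034  0.0698]
plane.075 [0.5143 0.0332 0.075 ] scene [0.5058 0.0307 0.075 ] tri [0.5146 0.034  0.0698]
plane.075 [ 0.5238 -0.1363  0.075 ] scene [0.5058 0.0307 0.075 ] tri [ 0.4739 -0.065   0.1336]
outL [0.599 0.014 0.074]
outR [ 0.597 -0.14   0.074]
scr handle [0.398 0.105 0.013]
scr tip [ 0.445 -0.07   0.01 ]
mic top [ 0.446 -0.117  0.01 ]
```

```bash
python3 - <<'E'
import pickle,cv2,numpy as np
from h import *
d=pickle.load(open("c0.pkl","rb"))
G={"top":[(326,228),(351,229),(376,230),(402,231)],"scene":[(322,238),(352,246),(383,254),(417,262)]}
P={}
for n,g in G.items():
    m=(d[n]["image"].max(2)<95)
    P[n]=[]
    for q in g:
        w=11;ys,xs=np.nonzero(m[q[1]-w:q[1]+w+1,q[0]-w:q[0]+w+1]);xs=xs+q[0]-w;ys=ys+q[1]-w
        P[n].append((xs.mean(),ys.mean()));print(n,len(xs),xs.min(),xs.max(),ys.min(),ys.max(),np.round(P[n][-1],1))
T=[]
for a,b in zip(P["top"],P["scene"]):
    T.append(plane(d["top"],a,.075))
    print("top.075",T[-1].round(4),"scene",plane(d["scene"],b,.075).round(4),"tri",tri(ray(d["top"],a),ray(d["scene"],b)).round(4))
T=np.array(T);v=T[0]-T[3];print(np.linalg.norm(np.diff(T,axis=0),axis=1).round(4),"row mid",T.mean(0),"yaw",np.degrees(np.arctan2(-v[0],v[1])))
E
```

```text
top 131 320 331 222 234 [325.5 227.8]
top 139 345 357 222 235 [351.  228.7]
top 136 370 382 224 236 [376.2 230. ]
top 140 396 408 225 237 [401.8 231.1]
scene 232 313 333 227 247 [322.5 237.6]
scene 243 342 363 235 253 [352.2 245.4]
scene 245 373 394 243 263 [383.6 253.7]
scene 259 406 428 251 269 [416.5 261.6]
top.075 [0.5286 0.0177 0.075 ] scene [0.5245 0.0156 0.075 ] tri [0.529  0.0177 0.0722]
top.075 [ 0.5275 -0.034   0.075 ] scene [ 0.5219 -0.0357  0.075 ] tri [ 0.5279 -0.0339  0.0714]
top.075 [ 0.5256 -0.0854  0.075 ] scene [ 0.5192 -0.0874  0.075 ] tri [ 0.5262 -0.0855  0.0708]
top.075 [ 0.5242 -0.1375  0.075 ] scene [ 0.5187 -0.1384  0.075 ] tri [ 0.5246 -0.1375  0.0715]
[0.0518 0.0514 0.0521] row mid [ 0.52647593 -0.05979624  0.075     ] yaw -1.6186950739447126
```

>>> move_arm(angular=[[0, 0, 0.88], [0, 0, 0.88], [0, 0, 0.88], [0, 0, 0], [0, 0, 0], [0, 0, 0], [0, 0, 0], [0, 0, 0], [0, 0, 0], [0, 0, 0], [0, 0, 0], [0, 0, 0], [0, 0, 0], [0, 0, 0], [0, 0, 0], [0, 0, 0]], xyz=[[0, 0, 0], [0, 0, 0], [0, 0, 0], [30, -35, 0], [30, -35, 0], [30, -35, 0], [30, -35, 0], [30, -35, 0], [30, -35, 0], [30, -35, 0], [30, -35, 0], [30, -35, 0], [30, -35, 0], [30, -35, 0], [30, -30, 0], [0, 0, 0]], jaw=[1, 1, 1, 1, 1, 1, 1, 1, 1, 1, 1, 1, 1, 1, 1, 1])

```text
time_s: 2.1
tool_pos: [0.5183, -0.1361, 0.3032]
eef_rot: [[1.0, 0.004, -0.001], [0.004, -1.0, 0.001], [-0.001, -0.001, -1.0]]
force: [0.6, -0.4, 0.6]
gripper_width: -0.0002
grip_force: 0.0
```

>>> move_arm(angular=[[0, 0, 0], [0, 0, 0], [0, 0, 0], [0, 0, 0], [0, 0, 0], [0, 0, 0], [0, 0, 0]], xyz=[[6, 1, 30], [0, 0, 40], [0, 0, 40], [0, 0, 20], [0, 0, 10], [0, 0, 0], [0, 0, 0]], jaw=[1, 1, 1, 1, 1, 1, 1])

```text
time_s: 2.98
tool_pos: [0.5234, -0.1394, 0.1649]
eef_rot: [[1.0, 0.0, 0.002], [0.0, -1.0, -0.001], [0.002, 0.001, -1.0]]
force: [-0.6, 0.2, 0.4]
gripper_width: -0.0
grip_force: 0.0
```

```bash
python3 - <<'E'
from rig import r
import cv2
s=r.read_state();print(s["tool_pos"],s["force"])
a=r.capture("scene")["image"][150:350,220:520];cv2.imwrite("pics/a1.png",cv2.resize(a[:,:,::-1],None,fx=2.5,fy=2.5))
E
```

```text
[ 0.52342688 -0.13936347  0.1648856 ] [-0.57946197  0.2003156   0.41973034]
```

View pics/a1.png

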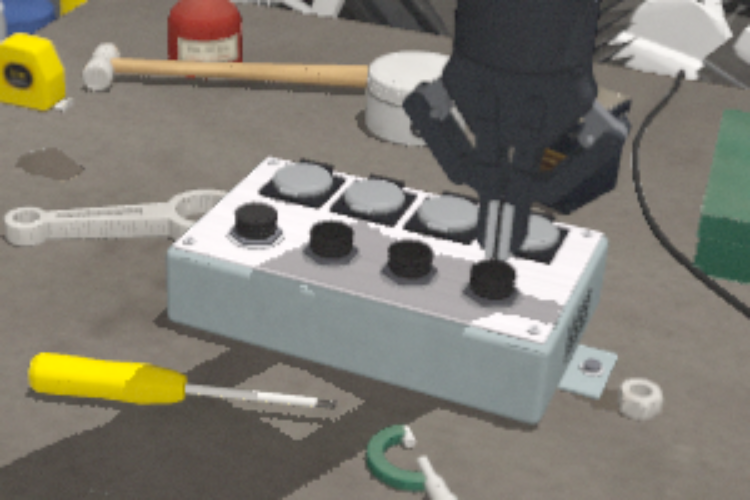

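The closed fingertips (crop pixel ~(497,255)) stand just over the rightmost cap (492,278), clear of everything else. I'll tap down slowly.

>>> move_arm(angular=[[0, 0, 0], [0, 0, 0], [0, 0, 0], [0, 0, 0], [0, 0, 0]], xyz=[[0, -1, 4], [0, 0, 4], [0, 0, 2], [0, 0, 0], [0, 0, 0]], jaw=[1, 1, 1, 1, 1])

```text
time_s: 3.65
tool_pos: [0.5231, -0.138, 0.1539]
eef_rot: [[1.0, 0.0, 0.0], [0.0, -1.0, -0.0], [0.0, 0.0, -1.0]]
force: [0.1, -0.2, 0.4]
gripper_width: -0.0002
grip_force: 0.0
```

>>> move_arm(angular=[[0, 0, 0], [0, 0, 0], [0, 0, 0]], xyz=[[0, 0, 1], [0, 0, 0], [0, 0, 0]], jaw=[1, 1, 1])

```text
time_s: 4.03
tool_pos: [0.523, -0.138, 0.1529]
eef_rot: [[1.0, 0.0, 0.0], [0.0, -1.0, -0.0], [0.0, 0.0, -1.0]]
force: [-0.7, 0.1, -0.1]
gripper_width: 0.0001
grip_force: 0.0
```

>>> move_arm(angular=[[0, 0, 0], [0, 0, 0], [0, 0, 0]], xyz=[[0, 0, 1], [0, 0, 0], [0, 0, 0]], jaw=[1, 1, 1])

```text
time_s: 4.4
tool_pos: [0.5231, -0.138, 0.1521]
eef_rot: [[1.0, 0.0, 0.0], [0.0, -1.0, -0.0], [0.0, 0.0, -1.0]]
force: [-0.3, -0.1, 1.3]
gripper_width: -0.0001
grip_force: 1.0
```

>>> move_arm(angular=[[0, 0, 0], [0, 0, 0], [0, 0, 0]], xyz=[[0, 0, 1], [0, 0, 0], [0, 0, 0]], jaw=[1, 1, 1])

```text
time_s: 4.78
tool_pos: [0.5231, -0.138, 0.1513]
eef_rot: [[1.0, 0.0, 0.0], [0.0, -1.0, -0.0], [0.0, 0.0, -1.0]]
force: [-1.0, -0.4, 5.3]
gripper_width: 0.0003
grip_force: 2.5
```

```bash
python3 - <<'E'
from rig import r
import cv2
for i in range(4):
    s=r.read_state();print(s["tool_pos"],s["force"]);r.capture("wrist")
E
```

```text
[ 0.52307252 -0.13804092  0.15132855] [-1.02013335 -0.37060078  5.28956281]
[ 0.52308404 -0.13804073  0.15136027] [-2.07663332 -0.27928753  5.36463434]
[ 0.52306108 -0.13802474  0.15133752] [-1.03543492  0.49208019  4.84794402]
[ 0.52309624 -0.13803422  0.15135632] [-1.50728299 -0.24183855  5.85401012]
```

Key 4 (rightmost) is firm: it went from 0 to 5 N within about 1 mm, so it's off. Next key.

>>> move_arm(angular=[[0, 0, 0], [0, 0, 0], [0, 0, 0], [0, 0, 0], [0, 0, 0], [0, 0, 0], [0, 0, 0], [0, 0, 0]], xyz=[[0, 0, -13], [2, -26, 0], [0, -26, 0], [0, 0, 5], [0, 0, 4], [0, 0, 2], [0, 0, 0], [0, 0, 0]], jaw=[1, 1, 1, 1, 1, 1, 1, 1])

```text
time_s: 5.98
tool_pos: [0.525, -0.0864, 0.1529]
eef_rot: [[1.0, -0.0, 0.0], [-0.0, -1.0, -0.0], [0.0, 0.0, -1.0]]
force: [-0.4, 0.4, -0.6]
gripper_width: 0.0001
grip_force: 0.0
```

>>> move_arm(angular=[[0, 0, 0], [0, 0, 0], [0, 0, 0]], xyz=[[0, 0, 1], [0, 0, 0], [0, 0, 0]], jaw=[1, 1, 1])

```text
time_s: 6.35
tool_pos: [0.5251, -0.0861, 0.152]
eef_rot: [[1.0, 0.0, 0.0], [0.0, -1.0, -0.0], [0.0, 0.0, -1.0]]
force: [-0.3, 0.1, 0.5]
gripper_width: 0.0001
grip_force: 0.3
```

>>> move_arm(angular=[[0, 0, 0], [0, 0, 0], [0, 0, 0]], xyz=[[0, 0, 1], [0, 0, 0], [0, 0, 0]], jaw=[1, 1, 1])

```text
time_s: 6.72
tool_pos: [0.525, -0.086, 0.1509]
eef_rot: [[1.0, 0.0, 0.0], [0.0, -1.0, -0.0], [0.0, 0.0, -1.0]]
force: [-0.1, -0.4, 0.3]
gripper_width: -0.0001
grip_force: 0.4
```

>>> move_arm(angular=[[0, 0, 0], [0, 0, 0], [0, 0, 0]], xyz=[[0, 0, 1], [0, 0, 0], [0, 0, 0]], jaw=[1, 1, 1])

```text
time_s: 7.1
tool_pos: [0.525, -0.086, 0.1499]
eef_rot: [[1.0, 0.0, 0.0], [0.0, -1.0, -0.0], [0.0, 0.0, -1.0]]
force: [1.2, 0.0, 1.2]
gripper_width: -0.0005
grip_force: 0.4
```

```bash
python3 - <<'E'
from rig import r
for i in range(4):
    s=r.read_state();print(s["tool_pos"],s["force"],s["grip_force"]);r.capture("wrist")
E
```

```text
[ 0.52502199 -0.08599029  0.14989112] [1.22948924 0.02003698 1.21629122] 0.4122952278703451
[ 0.52503426 -0.08600046  0.14991688] [0.42650659 0.10905019 0.98246071] 0.4120863089337945
[ 0.5250198  -0.0859816   0.14993651] [ 0.61131221 -0.42361103  0.76205685] 0.41174103040248156
[ 0.52503394 -0.08600069  0.14993757] [ 0.37288464 -0.37711314  0.10914679] 0.41182130109518766
```

Key 3's cap gives more than 2.5 mm at about 0.5 N with the contact registering, so this is the latched one. I'll press it in steps toward the stop.

>>> move_arm(angular=[[0, 0, 0], [0, 0, 0], [0, 0, 0]], xyz=[[0, 0, 1], [0, 0, 1], [0, 0, 0]], jaw=[1, 1, 1])

```text
time_s: 7.68
tool_pos: [0.525, -0.086, 0.1481]
eef_rot: [[1.0, 0.0, 0.0], [0.0, -1.0, -0.0], [0.0, 0.0, -1.0]]
force: [0.2, 0.2, 3.0]
gripper_width: 0.0
grip_force: 1.8
```

>>> move_arm(angular=[[0, 0, 0], [0, 0, 0], [0, 0, 0], [0, 0, 0]], xyz=[[0, 0, 1], [0, 0, 1], [0, 0, 1], [0, 0, 0]], jaw=[1, 1, 1, 1])

```text
time_s: 8.18
tool_pos: [0.525, -0.086, 0.1458]
eef_rot: [[1.0, 0.0, 0.001], [0.0, -1.0, -0.0], [0.001, 0.0, -1.0]]
force: [-2.2, -1.2, 8.0]
gripper_width: -0.0002
grip_force: 4.4
```

>>> move_arm(angular=[[0, 0, 0], [0, 0, 0], [0, 0, 0], [0, 0, 0]], xyz=[[0, 0, 1], [0, 0, 1], [0, 0, 1], [0, 0, 0]], jaw=[1, 1, 1, 1])

```text
time_s: 8.68
tool_pos: [0.525, -0.086, 0.1431]
eef_rot: [[1.0, 0.0, 0.001], [0.0, -1.0, -0.0], [0.001, 0.0, -1.0]]
force: [-2.4, 0.9, 11.8]
gripper_width: 0.0001
grip_force: 5.4
```

>>> move_arm(angular=[[0, 0, 0], [0, 0, 0], [0, 0, 0]], xyz=[[0, 0, 1], [0, 0, 1], [0, 0, 0]], jaw=[1, 1, 1])

```text
time_s: 9.05
tool_pos: [0.525, -0.086, 0.1419]
eef_rot: [[1.0, 0.0, 0.001], [0.0, -1.0, -0.0], [0.001, 0.0, -1.0]]
force: [-3.4, 1.0, 16.5]
gripper_width: -0.0001
grip_force: 8.1
```

>>> move_arm(angular=[[0, 0, 0], [0, 0, 0], [0, 0, 0], [0, 0, 0]], xyz=[[0, 0, 1], [0, 0, 1], [0, 0, 0], [0, 0, 0]], jaw=[1, 1, 1, 1])

```text
time_s: 9.55
tool_pos: [0.525, -0.086, 0.1416]
eef_rot: [[1.0, 0.0, 0.002], [0.0, -1.0, -0.0], [0.002, 0.0, -1.0]]
force: [-7.8, 1.5, 27.8]
gripper_width: -0.0003
grip_force: 13.9
```

It's at the stop: force rose to 28 N with no further travel. I'll release it and check with one light tap.

>>> move_arm(angular=[[0, 0, 0], [0, 0, 0], [0, 0, 0], [0, 0, 0], [0, 0, 0]], xyz=[[0, 0, -4], [0, 0, -8], [0, 0, -10], [0, 0, 0], [0, 0, 0]], jaw=[1, 1, 1, 1, 1])

```text
time_s: 10.18
tool_pos: [0.5246, -0.0859, 0.1594]
eef_rot: [[1.0, 0.0, -0.001], [0.0, -1.0, 0.0], [-0.001, -0.0, -1.0]]
force: [-1.0, 0.5, -0.4]
gripper_width: -0.0003
grip_force: 0.0
```

>>> move_arm(angular=[[0, 0, 0], [0, 0, 0], [0, 0, 0], [0, 0, 0], [0, 0, 0]], xyz=[[0, 0, 4], [0, 0, 3], [0, 0, 1], [0, 0, 0], [0, 0, 0]], jaw=[1, 1, 1, 1, 1])

```text
time_s: 10.8
tool_pos: [0.5247, -0.086, 0.1519]
eef_rot: [[1.0, 0.0, -0.001], [0.0, -1.0, 0.0], [-0.001, -0.0, -1.0]]
force: [-2.7, -0.5, 3.0]
gripper_width: 0.0003
grip_force: 1.6
```

It's firm now: 3 N where it gave 0.5 N before, so it's off. I'll back off and hand in.

>>> move_arm(angular=[[0, 0, 0], [0, 0, 0], [0, 0, 0], [0, 0, 0], [0, 0, 0], [0, 0, 0]], xyz=[[0, 0, -10], [0, 0, -30], [0, 0, -40], [0, 0, -20], [0, 0, 0], [0, 0, 0]], jaw=[1, 1, 1, 1, 1, 1])

```text
time_s: 11.55
tool_pos: [0.5246, -0.0859, 0.2511]
eef_rot: [[1.0, 0.0, -0.001], [0.0, -1.0, 0.0], [-0.001, -0.0, -1.0]]
force: [0.6, 0.9, -0.3]
gripper_width: 0.0002
grip_force: 0.0
```

```bash
python3 -c "
from rig import r
s=r.read_state();print(s['tool_pos'],s['force']);print(r.finish_job())"
```

```text
[ 0.52455383 -0.0859457   0.25110157] [ 0.60253378  0.8982151  -0.34622584]
the job is handed in; nothing more can be done
None
```

The latched key was the third from the left: I pressed it to its stop and released it, a light tap then found it firm (off), and I handed the job in at about 11.6 s with the arm clear; the two left-hand keys were never tapped, since only one was on, and the hand-in returned no verdict.

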